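# Set out the painter's glaze tray

### The job

Gather the three open clay glaze cups (one round, one square, one oblong) into the grey tray, each standing upright in the middle of the cork mat of its own shape, the square and the oblong cup turned to line up with their mats. Set the cups down gently rather than dropping them. Leave the look-alikes of the same clay - the mug with a handle, the square box with a closed lid and the notched brush rest - where they are.

Things in the scene. Friction and masses are not known exactly. Their poses are not given: they have to be found in the camera images.
- cup_round_mid (a point): centre (half-way up, 35 mm above its foot) of the loose open round terracotta cup with straight walls and no handle: outer diameter 58 mm, height 70 mm, wall 5 mm, about 0.15 kg; z is up, its yaw does not matter
- cup_square_mid (a point): centre (half-way up, 30 mm above its foot) of the loose open square terracotta cup: 52 x 52 mm outside, height 60 mm, wall 5 mm, about 0.14 kg; x and y run square to its sides, z up
- cup_oblong_mid (a point): centre (half-way up, 27.5 mm above its foot) of the loose open oblong terracotta cup, a rectangular trough: 84 mm long (its x) by 44 mm wide (its y) outside, height 55 mm, wall 5 mm, about 0.15 kg; z up
- mat_round_top (a point): centre of the top face of the round cork mat, 76 mm in diameter and 3 mm thick, fixed on the tray's floor; its top is 9 mm above the table
- mat_square_top (a point): centre of the top face of the square cork mat, 70 x 70 mm and 3 mm thick, fixed on the tray's floor, its top 9 mm above the table; x and y run square to its sides
- mat_oblong_top (a point): centre of the top face of the oblong cork mat, 100 mm long (its x) by 60 mm wide (its y) and 3 mm thick, fixed on the tray's floor, its top 9 mm above the table
- tray: grey open tray fixed to the table, origin at the centre of its underside; outside 332 mm long (its x) by 152 mm wide (its y), rim 24 mm high, walls and floor 6 mm thick. The three mats lie in a row along its x, at -105, 0 and +105 mm from its centre in any order, all turned as the tray is. The cups start beside the tray on the table (height 0)
- mug_mid (a point): centre of a loose look-alike, half-way up: a round terracotta mug with a handle on its +y side, diameter about 58 mm (about 90 mm over the handle), height 70 mm; stays where it is
- lidded_box_mid (a point): centre of a loose look-alike, 24 mm above its foot: a square terracotta box closed by a lid with a small knob, 56 x 56 mm, 62 mm high to the top of the knob; stays where it is
- brush_rest_mid (a point): centre of a loose look-alike, 20 mm above its foot: a solid oblong terracotta brush rest with three notches across its top, 84 mm long (its x) by 44 mm wide, 40 mm high; stays where it is
Things that resemble listed ones, but are neither listed nor needed, are in the scene too. What is shaped like the part that bears cup_square_mid but blue is not meant. What is shaped like the part that bears cup_round_mid but black or white is not meant.

How it is judged:
By the outcome, as a careful person would: the job done as asked, in the order asked, and still so for the second after the job is handed in, with the robot touching nothing.
It also fails if it takes over 85 s, if anything falls off the work surface, if the arm or the gripper's body presses on something with over 40 N, if the wrist force passes 120 N, or if a joint passes its speed limit or range.

### The arm

A 6-joint arm with a two-finger parallel gripper is mounted at the origin on the work surface. World frame = base frame: x ahead of the robot, y to its left, z up, the work surface at z = 0. Lengths are in m, angles in rad, forces in N, time in s.
With the tool pointing down it reaches from about 0.35 to 0.85 m from the base axis. Payload 8.1 kg.
Tool frame: the origin (TCP) lies at the centre of the arm's flange, where the gripper is bolted on; the fingertips stand 186 mm ahead of it and the grasp point (between the pads) lies 167 mm ahead of it; z points along the fingers, y is the line along which they close (so a half turn about z gives the same grasp; the last joint's range is limited). The gripper opens to 93 mm and grips with 3 to 60 N. Pads are 15 mm wide; open, the fingers measure 128 mm over their backs; the gripper's body (75 mm by 188 mm) begins 65 mm behind the grasp point.
Start: joints at [-0.085, 0.13, 1.488, -0, 1.523, -0.085], TCP at [0.6, 0, 0.405] pointing down, gripper open.
Joint ranges: [-2.96, 2.96], [-0.89, 2.26], [0.02, 2.5], [-1.34, 4.48], [0, 2.73], [-2.66, 2.66]. Speed limits (rad/s): [2.39, 2.39, 2.79, 3.14, 3.14, 3.14].

### API

Orientations are given as a rotation vector (axis times angle).
In Python, from plant import robot gives the robot as it stands.
- The arm moves only by the tool apply_moves, never from a script. Its argument "series" is a list of rows, each a list of 2 entries, a list of its own where there are three numbers: the shift along the tool's x, y, z in mm, then the turn, a rotation vector about the tool's x, y, z in rad. A call has 1 to 12 rows; each row shifts and turns the commanded pose from where the row before left it, along the tool's axes as they then stand; what a row does not reach is not made up. A row lasts 1/12 s, in which the tool goes at most 41.7 mm and 7.16 degrees, less where a joint would pass 70% of its speed; a pose out of reach is approached as far as the arm can. A call is refused whole if a number of a shift passes 41.7 or a number of a turn 0.125, either way. A call with a gripper value outside its range is refused whole. "claw" is the opening, from 0 (shut) to 1 (fully open), set as the call begins (left out, the last holds). The fingers move at their own pace and stop on an object; "newtons" is the grip in N (left out, the last holds). Time passes only in rows, so rows that do not move let the fingers close. It gives the time, the measured TCP pose, the force, the opening and the grip force at its end, in the units of the state.
- robot.read_state(): the state, without advancing time (a new reading comes with each control period).
- robot.read_camera(name): name is "scene" or "side" or "wrist"; returns (picture, depth): 420x560x3 uint8, blue, green, red; 420x560 float32, m along the optical axis (not along the pixel's ray), 0 where there is no reading.
- robot.calibration(name): a dict with "fx", "fy", "cx", "cy" (pixels), "extrinsics" (4x4, takes a point from world to camera coordinates). Camera axes: x right, y down, z forward; pixel columns grow to the right and rows downward; lengths in m; the calibration is good to about 2 mm. A picture is of the moment at which its call begins: read the wrist's pose just before it. calibration takes no time and is no camera call; for the wrist camera it gives the pose at the moment of the call.
- robot.close_job(): hands the job in; it is judged then, once.
The state is a dict: "t": time; "q": joint angles; "dq": joint speeds; "joint_torque": joint torques, N m; "tool_pos": TCP position; "orientation": TCP orientation; "force": force on the tool from outside, world axes, zero at the start; "wrist_torque": the same for the moment, N m; "opening": finger opening in m; "gripper_force": force on a finger pad.
Only numpy, scipy, OpenCV 4.12 (cv2) and the standard library are available. Lean on these libraries where they do the work, as an engineer would, in place of code of your own. Each camera call takes 0.05 s, during which the arm holds its last target. There are 200 camera calls.

## Working session

There is one attempt and no reset: what is moved stays moved. The work goes in short steps, Python scripts to look and compute and a tool call to move; the robot and the scene stay as the last step left them, time stands still between calls to the robot, and variables do not carry over. Pictures are saved under pics/ and viewed, at most 14 in all, crops included, and the job is handed in when it is done.

Besides the shell and the picture viewer there is one more tool, called after "Emit:" by a JSON object that holds its "name" and its "arguments". apply_moves: Moves the arm, as the interface text tells. Its arguments: {"type":"object","properties":{"series":{"type":"array"},"claw":{"type":"number"},"newtons":{"type":"number"}},"required":["series"]}

```bash
mkdir -p pics && ls && cat > h.py <<'E'
import numpy as np, cv2
from plant import robot
from scipy.spatial.transform import Rotation as R
def pts(name, d=None):
    """returns img, depth, world points HxWx3"""
    c=robot.calibration(name); im,d=robot.read_camera(name)
    v,u=np.mgrid[:d.shape[0],:d.shape[1]]
    P=np.stack([(u-c["cx"])/c["fx"]*d,(v-c["cy"])/c["fy"]*d,d],-1)
    E=np.array(c["extrinsics"]); W=(P-E[:3,3])@E[:3,:3]
    W[d==0]=np.nan
    return im,d,W
E
python3 - <<'E'
from h import *
for n in ("scene","side"):
    im,d,W=pts(n); cv2.imwrite(f"pics/{n}0.png",im); np.savez(f"{n}0.npz",im=im,d=d,W=W)
    E=np.array(robot.calibration(n)["extrinsics"]); print(n,-E[:3,:3].T@E[:3,3],E[2,:3])
s=robot.read_state(); print({k:np.round(v,3) for k,v in s.items()})
E
```

```text
pics
scene [1.0523459  0.4823418  1.09878859] [-0.37107817 -0.42693725 -0.82463663]
side [0.25541939 0.71543521 0.91768394] [ 0.28352262 -0.63748402 -0.71640006]
{'t': np.float64(0.1), 'q': array([-0.085,  0.131,  1.489, -0.   ,  1.523, -0.085]), 'dq': array([ 0.   , -0.002, -0.004,  0.   , -0.001,  0.001]), 'joint_torque': array([ 3.0000e-03, -5.6134e+01, -4.9310e+01,  7.7000e-02,  2.9000e-02,
       -0.0000e+00]), 'tool_pos': array([0.6  , 0.   , 0.404]), 'orientation': array([-2.221e+00, -2.221e+00,  2.000e-03]), 'force': array([-0.537, -0.103, -0.7  ]), 'wrist_torque': array([ 0.033, -0.04 , -0.039]), 'gripper_force': np.float64(0.0), 'opening': np.float64(0.093)}
```

View pics/scene0.png

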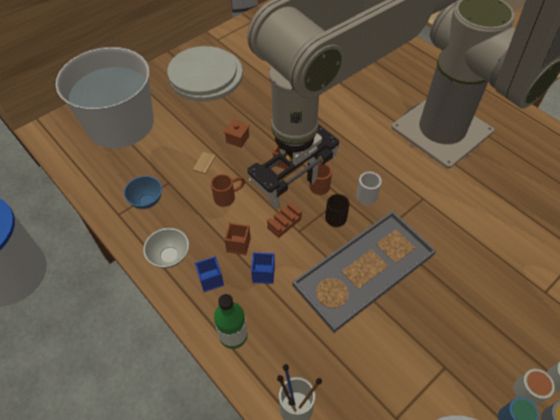

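View pics/side0.png

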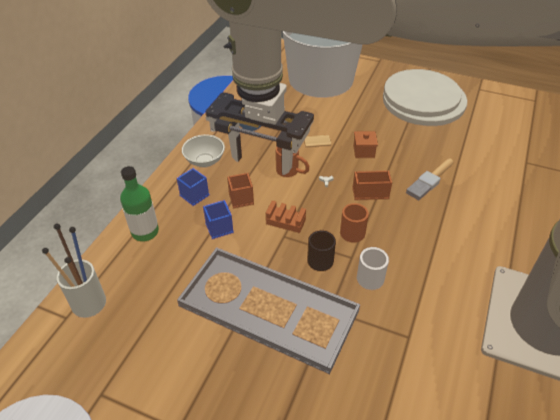

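The side view shows these candidates (side pixels):
- **Round cup:** the open terracotta cup at (354,222). Could be confused with the black cup (321,250), the white cup (373,268) and the mug with a handle (287,160).
- **Square cup:** the open terracotta cup at (240,190). Could be confused with the blue cups (193,187) and (218,219) and the lidded box (365,145).
- **Oblong cup:** the open trough at (372,185). Could be confused with the notched brush rest (286,215).
- **Mats:** round (223,288), oblong (268,307), square (318,327).

Next I'll measure them and check one close crop.

```bash
python3 - <<'E'
from h import *
D={n:np.load(n+"0.npz") for n in ("side","scene")}
im=D["side"]["im"]; cv2.imwrite("pics/crop0.png",cv2.resize(im[120:370,160:420],None,fx=2.4,fy=2.4,interpolation=cv2.INTER_CUBIC)[:600])
def comp(n,px):
    im=D[n]["im"];hsv=cv2.cvtColor(im,cv2.COLOR_BGR2HSV).astype(int); W=D[n]["W"]
    return im,hsv,W
def rect(p):
    r=cv2.minAreaRect((p[:,:2]*1000).astype(np.float32)); return np.round(r[0],1),np.round(r[1],1),round(r[2],1)
for n,seeds in (("side",dict(round=(354,222,.07),square=(240,190,.06),obl=(372,185,.055),mug=(287,160,.07),box=(365,145,.05),rest=(286,215,.04),black=(321,250,.07),white=(373,268,.07),blue1=(193,187,.06),blue2=(218,219,.06))),
 ("scene",dict(round=(320,178,.07),square=(238,237,.06),mug=(224,190,.07),rest=(285,220,.04),box=(237,132,.05),black=(337,210,.07),blue1=(209,274,.06),blue2=(263,268,.06)))):
    W=D[n]["W"]
    m=((W[...,2]>.012)&(W[...,2]<.09)).astype(np.uint8)
    # cut at depth jumps
    k,l=cv2.connectedComponents(m,connectivity=4)
    for o,(u,v,h) in seeds.items():
        w=l[v-12:v+13,u-12:u+13]; w=w[w>0]
        if not len(w): print(n,o,"none");continue
        i=np.bincount(w).argmax(); p=W[l==i]
        t=p[(p[:,2]>h-.006)&(p[:,2]<h+.006)]
        print(n,o,len(p),"zmax %.3f"%np.percentile(p[:,2],99),"all",*rect(p),"top",len(t),*(rect(t) if len(t)>5 else ()))
    # mats & tray rim
    hsv=cv2.cvtColor(D[n]["im"],cv2.COLOR_BGR2HSV)
    for o,(u,v) in dict(side=dict(mr=(223,288),mo=(268,307),ms=(318,327)),scene=dict(mr=(332,292),mo=(365,268),ms=(396,246)))[n].items():
        mk=((hsv[...,1]>90)&(W[...,2]>.003)&(W[...,2]<.016)).astype(np.uint8)
        mk=cv2.morphologyEx(mk,cv2.MORPH_CLOSE,np.ones((3,3)))
        k,l=cv2.connectedComponents(mk,connectivity=4); p=W[(l==l[v,u])&np.isfinite(W[...,2])]
        print(n,o,l[v,u],len(p),np.round(np.median(p[:,2]),4),*rect(p), np.round(p.mean(0)[:2]*1000,1))
E
```

```text
side round 832 zmax 0.071 all [418.9 -81.7] [59.1 58.4] 55.0 top 171 [419.2 -82.3] [57.1 57.5] 22.0
side square 665 zmax 0.061 all [700.7 -84.3] [52.4 59. ] 37.3 top 157 [700.3 -84. ] [52.  55.4] 36.9
side obl 912 zmax 0.055 all [ 418.2 -223.6] [85.2 51. ] 24.6 top 211 [ 418.1 -224.1] [84.8 49.9] 26.0
side mug 241 zmax 0.069 all [ 603.4 -229. ] [50.4 53.5] 7.8 top 14 [ 612.3 -220.6] [27.2  5.2] 78.3
side box 507 zmax 0.060 all [ 477.2 -367.7] [56.9 60.5] 21.3 top 239 [ 476.5 -366.1] [56.  56.6] 23.9
side rest 757 zmax 0.042 all [572.2 -55.7] [85.3 49.8] 3.3 top 334 [572.4 -55.6] [85.1 48.7] 2.9
side black 905 zmax 0.071 all [459.9  21.4] [56.9 59.2] 37.8 top 197 [460.1  20.9] [56.2 58.9] 33.7
side white 965 zmax 0.071 all [346.6  25.7] [57.8 58.6] 11.1 top 216 [346.4  24.5] [58.6 56.2] 86.4
side blue1 729 zmax 0.061 all [813.5 -51.7] [54.2 59.6] 68.4 top 164 [812.5 -51.9] [53.  55.6] 68.2
side blue2 755 zmax 0.061 all [706.   20.5] [52.4 55.2] 45.2 top 183 [706.3  20.5] [52.3 54.5] 45.9
side mr 327 859 0.0078 [621.3 167.2] [72.7 76.4] 26.6 [620.6 168.3]
side mo 359 1247 0.0079 [516.1
[... 424 characters left out ...]
 zmax 0.043 all [573.8 -58.7] [87.3 46.3] 4.0 top 300 [574.2 -59.3] [85.  45.6] 5.3
scene box 459 zmax 0.061 all [ 479.5 -371.9] [62.6 56.7] 21.7 top 234 [ 481.3 -370.9] [59.3 56.5] 22.5
scene black 598 zmax 0.072 all [462.8  17.6] [57.8 57.9] 64.3 top 138 [462.   17.8] [57.4 56.1] 63.5
scene blue1 537 zmax 0.062 all [814.2 -56.7] [55.5 51.7] 67.8 top 184 [814.4 -56.8] [54.9 51.4] 68.5
scene blue2 534 zmax 0.062 all [708.7  15.6] [55.7 52.2] 45.3 top 177 [709.   15.5] [54.5 51.5] 48.1
scene mr 1896 722 0.0081 [622.4 165.2] [74.7 71.7] 42.8 [621.9 164.9]
scene mo 1708 889 0.0079 [516.9 171.3] [ 60.5 104.1] 85.4 [517.3 171.5]
scene ms 1546 668 0.008 [412.  178.7] [70.7 74.2] 86.5 [412.7 178.5]
```

View pics/crop0.png

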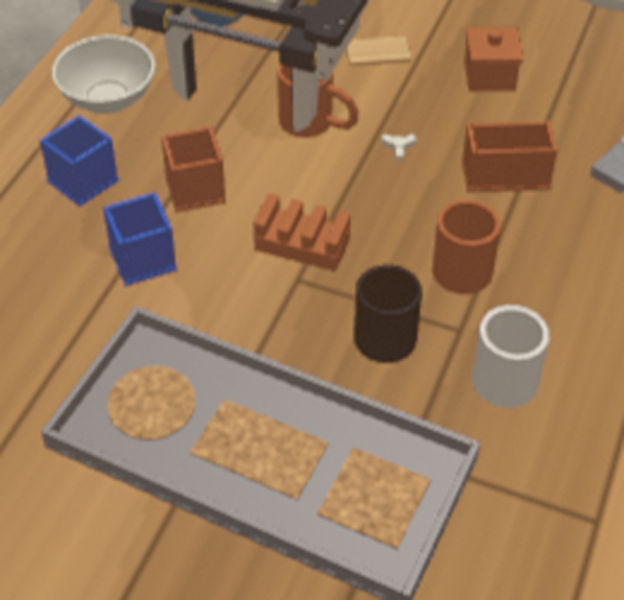

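The crop shows the open round cup at (467,245), the open square cup at (193,168) and the trough at (508,155), all clearly different from the look-alikes. Measured sizes and heights match the task text. I average the two cameras and start with the round cup at about (420,-84) mm.

Emit:
{"name": "apply_moves", "arguments": {"series": [[[-14,-30,10],[0,0,0]],[[-14,-30,10],[0,0,0]],[[-14,-30,10],[0,0,0]],[[-14,-30,10],[0,0,0]],[[-14,-30,10],[0,0,0]],[[-14,-30,10],[0,0,0]],[[0,0,0],[0,0,0]],[[0,0,0],[0,0,0]]], "claw": 1, "newtons": 15}}

```text
t: 0.77
tool_pos: [0.4184, -0.0843, 0.3434]
orientation: [-2.222, -2.218, 0.001]
force: [0.8, -0.2, -0.1]
opening: 0.0931
gripper_force: 0.0
```

```bash
cat >> h.py <<'E'
def rect(p):
    r=cv2.minAreaRect((p[:,:2]*1000).astype(np.float32)); return np.round(r[0],1),np.round(r[1],1),round(r[2],1)
def rim(n,xy,h,rad=.06,save=None,tol=.006):
    "rim points near height h within rad of xy (m)"
    im,d,W=pts(n)
    if save: cv2.imwrite(save,im)
    m=(abs(W[...,2]-h)<tol)&(np.hypot(W[...,0]-xy[0],W[...,1]-xy[1])<rad)
    p=W[m]; print(n,len(p),*(rect(p) if len(p)>5 else ()),"z %.3f"%(np.median(p[:,2]) if len(p) else 0)); return p
def st():
    s=robot.read_state(); M=R.from_rotvec(s["orientation"]).as_matrix()
    print("t %.2f"%s["t"],"tcp",np.round(s["tool_pos"]*1000,1),"closedir %.1f deg"%np.degrees(np.arctan2(M[1,1],M[0,1])),"z",np.round(M[:,2],3),"F",np.round(s["force"],1),"open %.4f"%s["opening"],"gf %.1f"%s["gripper_force"],"q6 %.2f"%s["q"][5])
    return s["tool_pos"]*1000,M
def go(t,yaw=None):
    "shift in tool axes (mm) to world TCP target, turn about tool z (rad) to bring closing line to yaw deg"
    p,M=st(); print("tool shift",np.round(M.T@(np.array(t)-p),1))
    if yaw is not None:
        a=(yaw-np.degrees(np.arctan2(M[1,1],M[0,1]))+90)%180-90; print("turn about tool z %.3f rad"%-np.radians(a))
E
python3 - <<'E'
from h import *
rim("wrist",(.420,-.084),.07,save="pics/w1.png")
rim("side",(.419,-.082),.07); rim("scene",(.420,-.084),.07);rim("scene",(.4193,-.2258),.055)
go((420,-84,224),0)
c=robot.calibration("wrist");E=np.array(c["extrinsics"]);print(-E[:3,:3].T@E[:3,3],E[2,:3])
E
```

```text
wrist 1167 [419.4 -87.7] [56.8 56.6] 88.0 z 0.069
side 175 [419.3 -82.2] [56.5 57.4] 29.8 z 0.068
scene 126 [421.3 -86.3] [58.4 55.5] 48.1 z 0.068
scene 122 [ 420.2 -226.5] [87.7 45. ] 26.1 z 0.053
t 0.97 tcp [421.  -83.8 345.6] closedir 0.0 deg z [ 0.002 -0.    -1.   ] F [0.  0.7 1. ] open 0.0929 gf 0.0 q6 -0.32
tool shift [-1.000e-01 -1.200e+00  1.216e+02]
turn about tool z 0.001 rad
[ 0.42084925 -0.01705896  0.32530977] [ 0.00202577 -0.24467755 -0.96960239]
```

View pics/w1.png

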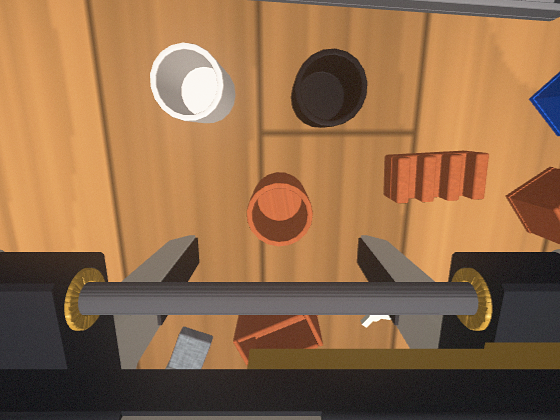

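The wrist view shows the round cup at (280,208), between the open fingers with clear space on each side. Descending to it.

Emit:
{"name": "apply_moves", "arguments": {"series": [[[-1.5,-0.5,30],[0,0,0]],[[0,-0.5,30],[0,0,0]],[[0,0,30],[0,0,0]],[[0,0,22],[0,0,0]],[[0,0,10],[0,0,0]],[[0,0,0],[0,0,0]],[[0,0,0],[0,0,0]]]}}

```text
t: 1.55
tool_pos: [0.4197, -0.0854, 0.2233]
orientation: [-2.221, -2.222, 0.0]
force: [-0.3, 0.4, 0.6]
opening: 0.093
gripper_force: 0.0
```

Emit:
{"name": "apply_moves", "arguments": {"series": [[[0,0,0],[0,0,0]],[[0,0,0],[0,0,0]],[[0,0,0],[0,0,0]],[[0,0,0],[0,0,0]],[[0,0,0],[0,0,0]],[[0,0,0],[0,0,0]],[[0,0,0],[0,0,0]],[[0,0,0],[0,0,0]]], "claw": 0, "newtons": 15}}

```text
t: 2.22
tool_pos: [0.4192, -0.0856, 0.2231]
orientation: [2.221, 2.221, 0.0]
force: [-0.5, -0.1, 3.4]
opening: 0.0579
gripper_force: 15.0
```

```bash
python3 - <<'E'
from h import *
go((622,166,320),0)
E
```

```text
t 2.22 tcp [419.2 -85.6 223.1] closedir -0.0 deg z [ 0.001 -0.    -1.   ] F [-0.5 -0.1  3.4] open 0.0579 gf 15.0 q6 -0.32
tool shift [251.6 202.9 -96.8]
turn about tool z -0.000 rad
```

Gripped at an opening of 57.9 mm. Next: lift, carry to the round mat and look.

Emit:
{"name": "apply_moves", "arguments": {"series": [[[0,0,-15],[0,0,0]],[[0,0,-30],[0,0,0]],[[0,0,-35],[0,0,0]],[[0,0,-20],[0,0,0]],[[20,16,0],[0,0,0]],[[30,24,0],[0,0,0]],[[30,24,0],[0,0,0]],[[30,24,0],[0,0,0]],[[30,24,0],[0,0,0]],[[30,24,0],[0,0,0]],[[30,24,0],[0,0,0]],[[30,24,0],[0,0,0]]]}}

```text
t: 3.22
tool_pos: [0.6037, 0.1463, 0.3218]
orientation: [-2.221, -2.221, 0.002]
force: [1.9, -0.5, -0.7]
opening: 0.0579
gripper_force: 15.0
```

Emit:
{"name": "apply_moves", "arguments": {"series": [[[15,12,0],[0,0,0]],[[6,7,0],[0,0,0]],[[0,0,0],[0,0,0]],[[0,0,0],[0,0,0]]]}}

```text
t: 3.55
tool_pos: [0.6218, 0.1656, 0.3217]
orientation: [-2.22, -2.222, 0.003]
force: [1.0, -0.6, -0.9]
opening: 0.0581
gripper_force: 15.0
```

```bash
cat >> h.py <<'E'
def mat(n,xy,rad=.075,save=None):
    im,d,W=pts(n)
    if save: cv2.imwrite(save,im)
    h=cv2.cvtColor(im,cv2.COLOR_BGR2HSV)
    m=(h[...,1]>90)&(abs(W[...,2]-.009)<.006)&(np.hypot(W[...,0]-xy[0],W[...,1]-xy[1])<rad)
    m=cv2.morphologyEx(m.astype(np.uint8),cv2.MORPH_OPEN,np.ones((3,3)))>0
    p=W[m]; print(n,"mat",len(p),*(rect(p) if len(p)>5 else ()),"z %.4f"%np.median(p[:,2]))
E
python3 - <<'E'
from h import *
go((622,166,233),0)
rim("wrist",(.622,.166),.166,rad=.05,save="pics/w2.png")
for n in("side","scene"): rim(n,(.622,.166),.166,rad=.05)
for c in ((.622,.166,.05),(.5165,.173,.068),(.4116,.1797,.053)): mat("wrist",c[:2],c[2])
E
```

```text
t 3.55 tcp [621.8 165.6 321.7] closedir 0.0 deg z [-0.002 -0.001 -1.   ] F [ 1.  -0.6 -0.9] open 0.0581 gf 15.0 q6 0.18
tool shift [ 0.4  0.4 88.7]
turn about tool z 0.001 rad
wrist 3934 [624.4 170.2] [69.6 64.6] 38.4 z 0.168
side 277 [619.1 171.9] [51.8 83.9] 68.3 z 0.166
scene 116 [623.2 174.1] [71.2 52.7] 36.3 z 0.167
wrist mat 2118 [620.4 178.3] [75.8 46.1] 0.9 z 0.0087
wrist mat 6036 [515.6 170.1] [ 60.5 100.4] 86.3 z 0.0087
wrist mat 5076 [411.  176.8] [70.3 71.4] 86.3 z 0.0087
```

View pics/w2.png

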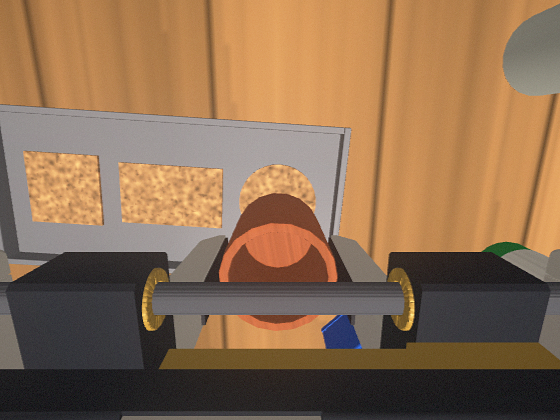

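The round cup is upright in the grip at (280,262). The wrist camera puts the mat row at y ≈ 163.4 / 170.1 / 176.8. Comparing cup and mat within the same camera gives a release target for the TCP of about (620.7,165.2).

Emit:
{"name": "apply_moves", "arguments": {"series": [[[-0.4,-1.1,15],[0,0,0]],[[0,0,25],[0,0,0]],[[0,0,25],[0,0,0]],[[0,0,14],[0,0,0]],[[0,0,6],[0,0,0]],[[0,0,1],[0,0,0]],[[0,0,0],[0,0,0]],[[0,0,0],[0,0,0]]]}}

```text
t: 4.52
tool_pos: [0.6217, 0.1652, 0.2386]
orientation: [2.22, 2.22, 0.003]
force: [0.7, 0.2, -1.5]
opening: 0.0587
gripper_force: 15.0
```

Emit:
{"name": "apply_moves", "arguments": {"series": [[[0,0,1],[0,0,0]],[[0,0,1],[0,0,0]],[[0,0,1],[0,0,0]],[[0,0,0.5],[0,0,0]],[[0,0,0],[0,0,0]],[[0,0,0],[0,0,0]]]}}

```text
t: 5.02
tool_pos: [0.6208, 0.1651, 0.2332]
orientation: [-2.221, -2.221, 0.0]
force: [0.1, 0.1, -0.6]
opening: 0.0579
gripper_force: 15.0
```

Emit:
{"name": "apply_moves", "arguments": {"series": [[[0,0,0.7],[0,0,0]],[[0,0,0.7],[0,0,0]],[[0,0,0],[0,0,0]],[[0,0,0],[0,0,0]]]}}

```text
t: 5.35
tool_pos: [0.621, 0.1652, 0.2322]
orientation: [2.221, 2.221, 0.0]
force: [-2.5, -0.3, 3.8]
opening: 0.0577
gripper_force: 15.0
```

```bash
python3 - <<'E'
from h import *
for i in range(4): st(); robot.read_camera("scene")
E
```

```text
t 5.35 tcp [621.  165.2 232.2] closedir 0.0 deg z [ 0.  0. -1.] F [-2.5 -0.3  3.8] open 0.0577 gf 15.0 q6 0.18
t 5.40 tcp [621.  165.2 232.2] closedir 0.0 deg z [ 0.  0. -1.] F [-2.6  0.5  4.6] open 0.0583 gf 15.0 q6 0.18
t 5.45 tcp [621.  165.1 232.2] closedir -0.0 deg z [ 0.  0. -1.] F [-3.   0.1  3.4] open 0.0582 gf 15.0 q6 0.18
t 5.50 tcp [621.  165.1 232.2] closedir -0.0 deg z [ 0.  0. -1.] F [-3.  -0.4  4.5] open 0.0584 gf 15.0 q6 0.18
```

In contact with the mat at about 4 N, so release, retreat and check.

Emit:
{"name": "apply_moves", "arguments": {"series": [[[0,0,0],[0,0,0]],[[0,0,0],[0,0,0]],[[0,0,0],[0,0,0]],[[0,0,0],[0,0,0]],[[0,0,0],[0,0,0]],[[0,0,0],[0,0,0]]], "claw": 1}}

```text
t: 6.05
tool_pos: [0.6209, 0.1651, 0.2317]
orientation: [-2.221, -2.221, 0.0]
force: [1.0, -0.7, -0.2]
opening: 0.0913
gripper_force: 0.0
```

Emit:
{"name": "apply_moves", "arguments": {"series": [[[0,0,-15],[0,0,0]],[[0,0,-30],[0,0,0]],[[0,0,-30],[0,0,0]],[[0,0,-25],[0,0,0]],[[-20,0,-10],[0,0,0]],[[-30,0,0],[0,0,0]],[[-15,0,0],[0,0,0]],[[0,0,0],[0,0,0]],[[0,0,0],[0,0,0]]]}}

```text
t: 6.8
tool_pos: [0.6207, 0.0994, 0.3411]
orientation: [-2.223, -2.218, 0.001]
force: [0.5, 0.5, -0.6]
opening: 0.0929
gripper_force: 0.0
```

```bash
cat > chk.py <<'E'
from h import *
rim("wrist",(.621,.165),.079,rad=.045,save="pics/w3.png")
for n in("side","scene"): rim(n,(.621,.165),.079,rad=.045)
mat("wrist",(.621,.165),.045)
E
python3 - <<'E'
import chk
from h import *
mat("wrist",(.5165,.173),.068); mat("wrist",(.4116,.1797),.053)
go((702,-86,330),37.5)
E
```

```text
wrist 1468 [620.8 162.8] [57.  56.6] 89.6 z 0.078
side 235 [620.3 167.3] [55.5 60.3] 30.9 z 0.077
scene 186 [623.1 163.8] [57.5 56.3] 50.2 z 0.077
wrist mat 347 [618.2 174. ] [55.7 49.4] 77.4 z 0.0099
wrist mat 6209 [515.5 170.2] [ 59.9 100.5] 86.4 z 0.0087
wrist mat 5240 [411.3 176.8] [69.9 71.7] 86.3 z 0.0087
t 7.10 tcp [620.8 101.  341.4] closedir 0.1 deg z [-0.001  0.    -1.   ] F [ 0.   0.2 -0.5] open 0.0929 gf 0.0 q6 0.08
tool shift [-187.1   81.    11.3]
turn about tool z -0.653 rad
```

View pics/w3.png

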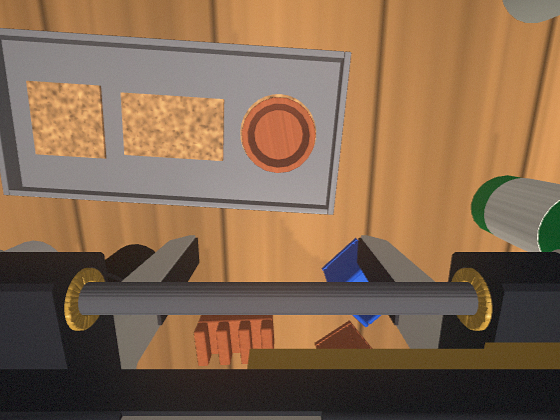

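The round cup at (278,133) stands centred on its mat, within about 1 mm by the wrist camera. On to the square cup.

Emit:
{"name": "apply_moves", "arguments": {"series": [[[-12,5,0],[0,0,0]],[[-25,11,0],[0,0,0]],[[-30,13,0],[0,0,0]],[[-30,13,0],[0,0,0]],[[-30,13,0],[0,0,0]],[[-30,13,0],[0,0,0]],[[-20,9,0],[0,0,0]],[[-10,4,0],[0,0,0]],[[0,0,0],[0,0,0]]]}}

```text
t: 7.85
tool_pos: [0.7023, -0.0897, 0.3414]
orientation: [2.224, 2.218, -0.001]
force: [0.6, 0.2, 0.1]
opening: 0.0929
gripper_force: 0.0
```

Emit:
{"name": "apply_moves", "arguments": {"series": [[[0,0,0],[0,0,-0.08]],[[0,0,0],[0,0,-0.12]],[[0,0,0],[0,0,-0.12]],[[0,0,0],[0,0,-0.12]],[[0,0,0],[0,0,-0.12]],[[0,0,0],[0,0,-0.09]],[[0,0,0],[0,0,0]],[[0,0,0],[0,0,0]]]}}

```text
t: 8.52
tool_pos: [0.7017, -0.0855, 0.3419]
orientation: [-1.398, -2.813, -0.0]
force: [-0.5, 0.2, 0.5]
opening: 0.0932
gripper_force: 0.0
```

```bash
python3 - <<'E'
from h import *
rim("wrist",(.702,-.087),.06,rad=.05,save="pics/w4.png")
for n in("side","scene"): rim(n,(.702,-.087),.06,rad=.05)
go((702,-87.5,214),37.5)
E
```

```text
wrist 1250 [700.6 -90.6] [51.9 52.8] 36.9 z 0.059
side 158 [701.3 -85.1] [52.4 57.4] 35.7 z 0.057
scene 141 [702.5 -88.6] [54.1 52.2] 38.5 z 0.058
t 8.67 tcp [701.8 -86.3 341.9] closedir 37.1 deg z [-0.  0. -1.] F [-0.2 -0.1  0.6] open 0.0931 gf 0.0 q6 -0.84
tool shift [ -1.1  -0.6 127.9]
turn about tool z -0.006 rad
```

View pics/w4.png

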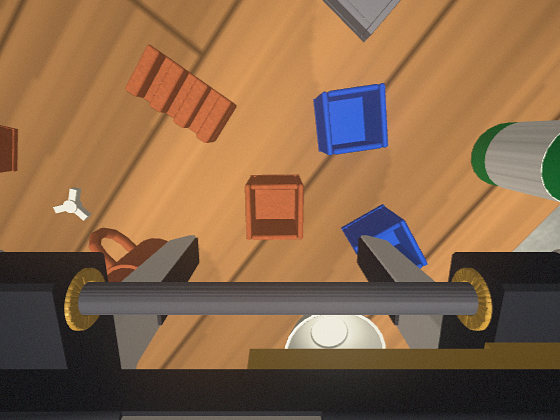

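The square cup sits at (274,207), lined up with the fingers. The nearby blue cup at (385,240) is clear of them. I open slightly less and descend.

Emit:
{"name": "apply_moves", "arguments": {"series": [[[-1.4,-1.5,20],[0,0,-0.004]],[[0,0,35],[0,0,0]],[[0,0,35],[0,0,0]],[[0,0,25],[0,0,0]],[[0,0,13],[0,0,0]],[[0,0,0],[0,0,0]],[[0,0,0],[0,0,0]]], "claw": 0.88}}

```text
t: 9.25
tool_pos: [0.7016, -0.0888, 0.214]
orientation: [-1.391, -2.816, 0.0]
force: [0.1, 0.1, -0.3]
opening: 0.0816
gripper_force: 0.0
```

Emit:
{"name": "apply_moves", "arguments": {"series": [[[0,0,0],[0,0,0]],[[0,0,0],[0,0,0]],[[0,0,0],[0,0,0]],[[0,0,0],[0,0,0]],[[0,0,0],[0,0,0]],[[0,0,0],[0,0,0]],[[0,0,0],[0,0,0]],[[0,0,0],[0,0,0]]], "claw": 0, "newtons": 15}}

```text
t: 9.92
tool_pos: [0.7019, -0.089, 0.2148]
orientation: [1.39, 2.816, 0.0]
force: [-1.7, -0.5, 6.2]
opening: 0.0517
gripper_force: 15.0
```

```bash
python3 - <<'E'
from h import *
go((411.5,178.5,320),-3.7)
E
```

```text
t 9.92 tcp [701.9 -89.  214.8] closedir 37.5 deg z [ 0.001 -0.    -1.   ] F [-1.7 -0.5  6.2] open 0.0517 gf 15.0 q6 -0.85
tool shift [ 388.9  -67.7 -105.6]
turn about tool z 0.718 rad
```

Emit:
{"name": "apply_moves", "arguments": {"series": [[[0,0,-15],[0,0,0]],[[0,0,-35],[0,0,0]],[[0,0,-35],[0,0,0]],[[0,0,-20],[0,0,0]],[[20,-3,0],[0,0,0]],[[30,-5,0],[0,0,0]],[[35,-6,0],[0,0,0]],[[35,-6,0],[0,0,0]],[[35,-6,0],[0,0,0]],[[35,-6,0],[0,0,0]],[[35,-6,0],[0,0,0]],[[35,-6,0],[0,0,0]]]}}

```text
t: 10.92
tool_pos: [0.5069, 0.0916, 0.3193]
orientation: [-1.39, -2.817, -0.0]
force: [0.3, 0.1, -1.3]
opening: 0.0517
gripper_force: 15.0
```

Emit:
{"name": "apply_moves", "arguments": {"series": [[[35,-6,0],[0,0,0]],[[35,-6,0],[0,0,0]],[[30,-6,0],[0,0,0]],[[20,-4,0],[0,0,0]],[[9,-2,0],[0,0,0.08]],[[0,0,0],[0,0,0.11]],[[0,0,0],[0,0,0.12]],[[0,0,0],[0,0,0.12]],[[0,0,0],[0,0,0.12]],[[0,0,0],[0,0,0.108]],[[0,0,0],[0,0,0.06]],[[0,0,0],[0,0,0]]]}}

```text
t: 11.92
tool_pos: [0.4108, 0.1785, 0.3193]
orientation: [2.294, 2.146, 0.0]
force: [0.5, -0.2, -1.1]
opening: 0.0518
gripper_force: 15.0
```

```bash
python3 - <<'E'
from h import *
robot.read_camera("scene")
go((411.5,178.5,223),-3.7)
p,M=st(); q=p/1000
rim("wrist",q[:2],.06+q[2]-.214,rad=.05,tol=.004)
for n in("side","scene"): rim(n,q[:2],.06+q[2]-.214,rad=.05,tol=.004)
E
```

```text
t 11.97 tcp [410.8 178.4 319.3] closedir -3.6 deg z [ 0.  0. -1.] F [-0.2  0.6 -1.4] open 0.0516 gf 15.0 q6 0.36
tool shift [ 0.1  0.7 96.3]
turn about tool z 0.002 rad
t 11.97 tcp [410.8 178.4 319.3] closedir -3.6 deg z [ 0.  0. -1.] F [-0.2  0.6 -1.4] open 0.0516 gf 15.0 q6 0.36
wrist 3274 [410.9 178.1] [52.2 82.8] 86.4 z 0.164
side 200 [411.7 192.4] [40.8 81.5] 75.2 z 0.163
scene 56 [406.9 194.5] [66.5 28.3] 10.8 z 0.163
```

Emit:
{"name": "apply_moves", "arguments": {"series": [[[-0.8,0.5,15],[0,0,0.001]],[[0,0,30],[0,0,0]],[[0,0,25],[0,0,0]],[[0,0,14],[0,0,0]],[[0,0,6],[0,0,0]],[[0,0,1],[0,0,0]],[[0,0,0],[0,0,0]],[[0,0,0],[0,0,0]]]}}

```text
t: 12.78
tool_pos: [0.4121, 0.1779, 0.2292]
orientation: [2.291, 2.148, 0.003]
force: [0.3, 1.1, -1.3]
opening: 0.0519
gripper_force: 15.0
```

Emit:
{"name": "apply_moves", "arguments": {"series": [[[0,0,1],[0,0,0]],[[0,0,1],[0,0,0]],[[0,0,1],[0,0,0]],[[0,0,0],[0,0,0]],[[0,0,0],[0,0,0]],[[0,0,0],[0,0,0]]]}}

```text
t: 13.28
tool_pos: [0.4114, 0.1776, 0.2249]
orientation: [2.292, 2.148, 0.0]
force: [0.2, 0.1, -0.8]
opening: 0.0518
gripper_force: 15.0
```

```bash
python3 - <<'E'
from h import *
go((411.3,177.6,223.4),-3.7)
E
```

```text
t 13.28 tcp [411.4 177.6 224.9] closedir -3.7 deg z [ 0.  0. -1.] F [ 0.2  0.1 -0.8] open 0.0518 gf 15.0 q6 0.36
tool shift [-0.  -0.1  1.5]
turn about tool z -0.000 rad
```

Emit:
{"name": "apply_moves", "arguments": {"series": [[[0,0,0.6],[0,0,0]],[[0,0,0.6],[0,0,0]],[[0,0,0],[0,0,0]],[[0,0,0],[0,0,0]]]}}

```text
t: 13.62
tool_pos: [0.4115, 0.1777, 0.2238]
orientation: [2.292, 2.148, 0.0]
force: [-0.4, 0.3, 1.5]
opening: 0.052
gripper_force: 15.0
```

Light contact: the force went from -1.3 N to +1.5 N, so I release, retreat and check.

Emit:
{"name": "apply_moves", "arguments": {"series": [[[0,0,0.3],[0,0,0]],[[0,0,0],[0,0,0]],[[0,0,0],[0,0,0]]]}}

```text
t: 13.87
tool_pos: [0.4115, 0.1777, 0.2238]
orientation: [2.292, 2.148, 0.0]
force: [-2.4, 0.4, 4.9]
opening: 0.0519
gripper_force: 15.0
```

Emit:
{"name": "apply_moves", "arguments": {"series": [[[0,0,0],[0,0,0]],[[0,0,0],[0,0,0]],[[0,0,0],[0,0,0]],[[0,0,0],[0,0,0]],[[0,0,0],[0,0,0]],[[0,0,0],[0,0,0]]], "claw": 1}}

```text
t: 14.37
tool_pos: [0.4114, 0.1776, 0.2233]
orientation: [2.292, 2.148, -0.0]
force: [-0.9, 0.1, -0.2]
opening: 0.0871
gripper_force: 0.0
```

Emit:
{"name": "apply_moves", "arguments": {"series": [[[0,0,-15],[0,0,0]],[[0,0,-30],[0,0,0]],[[0,0,-30],[0,0,0]],[[0,0,-30],[0,0,0]],[[-20,0,-10],[0,0,0]],[[-30,0,0],[0,0,0]],[[-15,0,0],[0,0,0]],[[0,0,0],[0,0,0]],[[0,0,0],[0,0,0]]]}}

```text
t: 15.12
tool_pos: [0.4072, 0.1124, 0.3384]
orientation: [2.295, 2.146, 0.001]
force: [-0.9, 1.0, 0.9]
opening: 0.0929
gripper_force: 0.0
```

```bash
python3 - <<'E'
from h import *
robot.read_camera("scene")
rim("wrist",(.411,.177),.069,rad=.045,save="pics/w5.png")
for n in("side","scene"): rim(n,(.411,.177),.069,rad=.045)
mat("wrist",(.411,.177),.055); mat("wrist",(.5165,.173),.068)
go((419.5,-226,340),-64)
E
```

```text
wrist 1527 [411.2 177.2] [50.9 52. ] 86.3 z 0.068
side 285 [411.6 181.7] [53.8 52.1] 85.9 z 0.067
scene 172 [413.4 178.1] [52.5 54.7] 87.2 z 0.067
wrist mat 2424 [411.1 176.8] [68.7 70.2] 86.4 z 0.0134
wrist mat 6238 [516.2 170.5] [ 59.  101.9] 86.4 z 0.0087
t 15.42 tcp [407.1 113.4 338.1] closedir -3.7 deg z [-0.001  0.    -1.   ] F [-0.9 -0.1  0. ] open 0.0931 gf 0.0 q6 0.21
tool shift [-337.9   34.    -1.9]
turn about tool z 1.053 rad
```

View pics/w5.png

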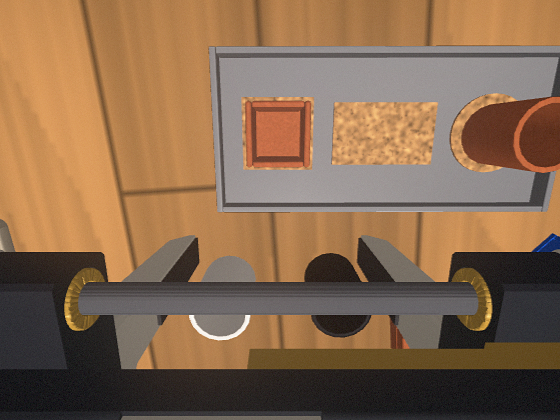

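The square cup at (278,134) is centred on its mat and lined up with it. Now the oblong cup.

Emit:
{"name": "apply_moves", "arguments": {"series": [[[-20,2,0],[0,0,0]],[[-35,4,0],[0,0,0]],[[-38,4,0],[0,0,0]],[[-38,4,0],[0,0,0]],[[-38,4,0],[0,0,0]],[[-38,4,0],[0,0,0]],[[-38,4,0],[0,0,0]],[[-38,4,0],[0,0,0]],[[-30,3,0],[0,0,0]],[[-20,1,0],[0,0,0]],[[-5,0,0],[0,0,0]],[[0,0,0],[0,0,0]]]}}

```text
t: 16.42
tool_pos: [0.4191, -0.2275, 0.338]
orientation: [-2.294, -2.145, 0.0]
force: [-0.9, 0.9, 0.0]
opening: 0.093
gripper_force: 0.0
```

Emit:
{"name": "apply_moves", "arguments": {"series": [[[0,0,0],[0,0,0.08]],[[0,0,0],[0,0,0.12]],[[0,0,0],[0,0,0.12]],[[0,0,0],[0,0,0.12]],[[0,0,0],[0,0,0.12]],[[0,0,0],[0,0,0.12]],[[0,0,0],[0,0,0.12]],[[0,0,0],[0,0,0.12]],[[0,0,0],[0,0,0.09]],[[0,0,0],[0,0,0.043]],[[0,0,0],[0,0,0]],[[0,0,0],[0,0,0]]]}}

```text
t: 17.42
tool_pos: [0.4194, -0.2254, 0.3382]
orientation: [-3.06, -0.71, -0.0]
force: [-0.2, -0.2, -0.6]
opening: 0.0931
gripper_force: 0.0
```

```bash
python3 - <<'E'
from h import *
robot.read_camera("scene")
go((419.5,-227,209),-64)
rim("wrist",(.4195,-.226),.055,rad=.06,save="pics/w6.png")
for n in("side","scene"): rim(n,(.4195,-.226),.055,rad=.06)
E
```

```text
t 17.47 tcp [ 419.4 -225.6  338.3] closedir -63.9 deg z [-0.  0. -1.] F [ 0.2 -0.7  0.6] open 0.0928 gf 0.0 q6 0.51
tool shift [ -0.5   1.3 129.3]
turn about tool z 0.002 rad
wrist 1497 [ 417.5 -229. ] [83.8 44. ] 24.5 z 0.054
side 201 [ 417.8 -222.9] [83.4 49.5] 24.7 z 0.052
scene 142 [ 418.5 -227.1] [87.2 44.5] 25.0 z 0.053
```

View pics/w6.png

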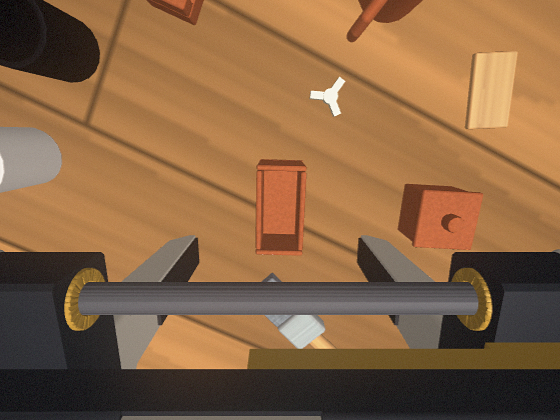

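The oblong cup is at (281,208), open and lined up except for about 1.5°. I correct the turn and descend.

Emit:
{"name": "apply_moves", "arguments": {"series": [[[-1.8,0.5,20],[0,0,0.025]],[[0,0,35],[0,0,0]],[[0,0,35],[0,0,0]],[[0,0,26],[0,0,0]],[[0,0,13],[0,0,0]],[[0,0,0],[0,0,0]],[[0,0,0],[0,0,0]]], "claw": 0.88}}

```text
t: 18.2
tool_pos: [0.4175, -0.2278, 0.2089]
orientation: [-3.068, -0.667, 0.002]
force: [0.1, -0.5, 1.1]
opening: 0.0817
gripper_force: 0.0
```

Emit:
{"name": "apply_moves", "arguments": {"series": [[[0,0,0],[0,0,0]],[[0,0,0],[0,0,0]],[[0,0,0],[0,0,0]],[[0,0,0],[0,0,0]],[[0,0,0],[0,0,0]],[[0,0,0],[0,0,0]],[[0,0,0],[0,0,0]],[[0,0,0],[0,0,0]],[[0,0,0],[0,0,0]]], "claw": 0, "newtons": 15}}

```text
t: 18.95
tool_pos: [0.4179, -0.2281, 0.2097]
orientation: [3.07, 0.667, 0.0]
force: [-0.7, 0.5, 5.3]
opening: 0.0439
gripper_force: 15.0
```

```bash
python3 - <<'E'
from h import *
go((516,171.5,340),-93.7)
E
```

```text
t 18.95 tcp [ 417.9 -228.1  209.7] closedir -65.5 deg z [ 0. -0. -1.] F [-0.7  0.5  5.3] open 0.0439 gf 15.0 q6 0.54
tool shift [ 255.1 -322.8 -130.4]
turn about tool z 0.492 rad
```

Emit:
{"name": "apply_moves", "arguments": {"series": [[[0,0,-15],[0,0,0]],[[0,0,-35],[0,0,0]],[[0,0,-38],[0,0,0]],[[0,0,-30],[0,0,0]],[[8,-10,-12],[0,0,0]],[[17,-22,0],[0,0,0]],[[22,-28,0],[0,0,0]],[[22,-28,0],[0,0,0]],[[22,-28,0],[0,0,0]],[[22,-28,0],[0,0,0]],[[22,-28,0],[0,0,0]],[[22,-28,0],[0,0,0]]]}}

```text
t: 19.95
tool_pos: [0.4774, 0.0209, 0.3389]
orientation: [-3.07, -0.667, 0.001]
force: [0.9, -0.4, -1.1]
opening: 0.0443
gripper_force: 15.0
```

Emit:
{"name": "apply_moves", "arguments": {"series": [[[22,-28,0],[0,0,0]],[[22,-28,0],[0,0,0]],[[22,-28,0],[0,0,0]],[[20,-25,0],[0,0,0]],[[12,-14,0],[0,0,0.05]],[[0,0,0],[0,0,0.1]],[[0,0,0],[0,0,0.12]],[[0,0,0],[0,0,0.12]],[[0,0,0],[0,0,0.08]],[[0,0,0],[0,0,0.022]],[[0,0,0],[0,0,0]],[[0,0,0],[0,0,0]]]}}

```text
t: 20.95
tool_pos: [0.5156, 0.1717, 0.339]
orientation: [3.14, -0.097, -0.001]
force: [-0.0, 0.1, -1.0]
opening: 0.0436
gripper_force: 15.0
```

```bash
python3 - <<'E'
from h import *
robot.read_camera("scene")
go((516,171.5,218.5),-93.7)
p,M=st(); q=p/1000
rim("wrist",q[:2],.055+q[2]-.2092,rad=.06,tol=.004,save="pics/w7.png")
E
```

```text
t 21.00 tcp [515.7 171.6 339.1] closedir -93.5 deg z [-0. -0. -1.] F [-0.1 -0.3 -1.1] open 0.0444 gf 15.0 q6 1.86
tool shift [4.000e-01 1.000e-01 1.206e+02]
turn about tool z 0.003 rad
t 21.00 tcp [515.7 171.6 339.1] closedir -93.5 deg z [-0. -0. -1.] F [-0.1 -0.3 -1.1] open 0.0444 gf 15.0 q6 1.86
wrist 4600 [515.2 171. ] [75.1 84. ] 86.6 z 0.184
```

Emit:
{"name": "apply_moves", "arguments": {"series": [[[0.3,0.8,15],[0,0,0.003]],[[0,0,30],[0,0,0]],[[0,0,30],[0,0,0]],[[0,0,24],[0,0,0]],[[0,0,12],[0,0,0]],[[0,0,4],[0,0,0]],[[0,0,1],[0,0,0]],[[0,0,0],[0,0,0]],[[0,0,0],[0,0,0]]]}}

```text
t: 21.8
tool_pos: [0.517, 0.1711, 0.2253]
orientation: [-3.139, 0.105, -0.005]
force: [-0.5, 0.4, -1.4]
opening: 0.0437
gripper_force: 15.0
```

Emit:
{"name": "apply_moves", "arguments": {"series": [[[0,0,1],[0,0,0]],[[0,0,1],[0,0,0]],[[0,0,0.5],[0,0,0]],[[0,0,0],[0,0,0]],[[0,0,0],[0,0,0]],[[0,0,0],[0,0,0]]]}}

```text
t: 22.3
tool_pos: [0.516, 0.1709, 0.2209]
orientation: [-3.14, 0.106, -0.0]
force: [-0.4, -0.1, -2.3]
opening: 0.044
gripper_force: 15.0
```

```bash
python3 - <<'E'
from h import *
go((516,170.8,218.5),-93.7)
E
```

```text
t 22.30 tcp [516.  170.9 220.9] closedir -93.8 deg z [ 0.  0. -1.] F [-0.4 -0.1 -2.3] open 0.0440 gf 15.0 q6 1.86
tool shift [-0.   0.1  2.4]
turn about tool z -0.003 rad
```

Emit:
{"name": "apply_moves", "arguments": {"series": [[[0,0,0.8],[0,0,0]],[[0,0,0.8],[0,0,0]],[[0,0,0.4],[0,0,0]],[[0,0,0],[0,0,0]],[[0,0,0],[0,0,0]]]}}

```text
t: 22.72
tool_pos: [0.516, 0.1709, 0.2188]
orientation: [3.14, -0.106, -0.0]
force: [-0.5, 0.7, -1.8]
opening: 0.0438
gripper_force: 15.0
```

Emit:
{"name": "apply_moves", "arguments": {"series": [[[0,0,0.5],[0,0,0]],[[0,0,0.4],[0,0,0]],[[0,0,0],[0,0,0]],[[0,0,0],[0,0,0]]]}}

```text
t: 23.05
tool_pos: [0.5161, 0.1709, 0.2187]
orientation: [3.14, -0.105, 0.0]
force: [-4.9, -1.0, 6.8]
opening: 0.0436
gripper_force: 15.0
```

In contact, so release, retreat and check everything.

Emit:
{"name": "apply_moves", "arguments": {"series": [[[0,0,-0.3],[0,0,0]],[[0,0,0],[0,0,0]],[[0,0,0],[0,0,0]],[[0,0,0],[0,0,0]],[[0,0,0],[0,0,0]],[[0,0,0],[0,0,0]],[[0,0,0],[0,0,0]]], "claw": 0.95}}

```text
t: 23.63
tool_pos: [0.516, 0.1709, 0.2181]
orientation: [3.14, -0.106, -0.0]
force: [-0.3, 0.2, 0.5]
opening: 0.0857
gripper_force: 0.0
```

Emit:
{"name": "apply_moves", "arguments": {"series": [[[0,0,-15],[0,0,0]],[[0,0,-30],[0,0,0]],[[0,0,-35],[0,0,0]],[[0,0,-35],[0,0,0]],[[0,0,-35],[0,0,0]],[[-20,0,-20],[0,0,0]],[[-30,0,0],[0,0,0]],[[-30,0,0],[0,0,0]],[[-10,0,0],[0,0,0]],[[0,0,0],[0,0,0]],[[0,0,0],[0,0,0]]]}}

```text
t: 24.55
tool_pos: [0.4261, 0.177, 0.3886]
orientation: [-3.14, 0.105, -0.002]
force: [-0.1, 1.6, 1.2]
opening: 0.0883
gripper_force: 0.0
```

```bash
python3 - <<'E'
from h import *
robot.read_camera("scene")
for xy,h in (((.516,.171),.064),((.621,.164),.079),((.411,.177),.069)):
    for n in("wrist","side","scene"): rim(n,xy,h,rad=.05,save="pics/%s8.png"%n)
st()
a=cv2.imread("pics/wrist8.png"); b=cv2.imread("pics/side8.png")
cv2.imwrite("pics/final.png",cv2.resize(np.hstack([a,b]),(800,300),interpolation=cv2.INTER_AREA))
E
```

```text
wrist 1381 [515.5 170.6] [44.1 83.5] 86.2 z 0.063
side 350 [515.2 175.7] [46.  84.9] 85.7 z 0.062
scene 227 [517.8 171.8] [45.9 85.3] 85.9 z 0.062
wrist 378 [596.7 164.6] [42.5  9.6] 86.1 z 0.078
side 231 [621.3 167.7] [56.1 57.8] 46.1 z 0.077
scene 181 [623.  164.5] [55.8 58.7] 83.7 z 0.077
wrist 935 [411.8 177.1] [52.  51.8] 86.6 z 0.068
side 282 [411.7 182.3] [54.1 52.4] 85.9 z 0.067
scene 175 [413.2 177.8] [54.  54.3] 87.9 z 0.067
t 25.05 tcp [426.4 176.9 388. ] closedir -93.9 deg z [-0. -0. -1.] F [0.8 0.7 0.3] open 0.0882 gf 0.0 q6 1.92
```

View pics/final.png

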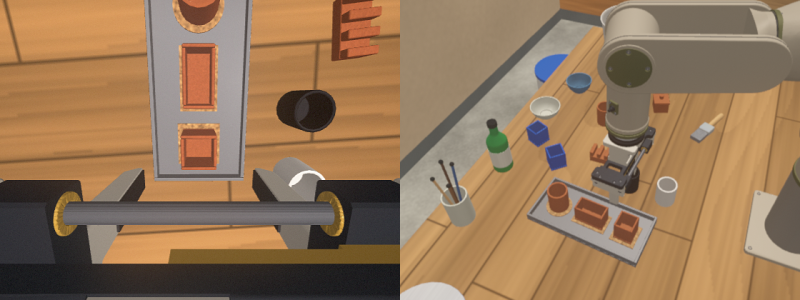

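The composite shows all three cups upright on their own mats: round at (198,10), oblong at (198,75), square at (198,147) in the left half. Each is within about 1.5 mm of its mat's centre in every camera that saw both whole. The gripper is open and clear, and the look-alikes are untouched. Handing in.

```bash
python3 -c "
from plant import robot
print(robot.close_job())"
```

```text
the job is handed in; nothing more can be done
None
```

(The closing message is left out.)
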